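Put the label printer back in service

ROBOT

A 6-joint arm with a two-finger parallel gripper is mounted at the origin on the work surface. World frame = base frame: x ahead of the robot, y to its left, z up, the work surface at z = 0. Lengths are in mm, angles in rad, forces in N, time in s.
With the tool pointing down it reaches from about 300 to 775 mm from the base axis. Payload 14.6 kg.
Tool frame: the origin (TCP) lies midway between the tips of the shut fingers; the grasp point (between the pads) lies 19 mm behind it (manip.tcp_to_grasp is the distance from the TCP to the grasp point, in mm); z points along the fingers, x is the direction in which the jaws open and shut, and the axes are right-handed (so a half turn about z gives the same grasp; the last joint's range is limited). The gripper opens to 94 mm and grips with 3 to 60 N. Pads are 16 mm wide; open, the fingers measure 119 mm over their backs; the gripper's body (75 mm by 177 mm) begins 78 mm behind the grasp point.
Start: joints at [-1.382, 0.3, 1.521, -0, 1.321, -0.067], TCP at [139.154, -532.095, 205.446] pointing down, gripper open.
Joint ranges: [-3.03, 3.03], [-0.79, 2.21], [0.23, 2.52], [-1.04, 4.18], [0, 3.07], [-2.55, 2.55]. Speed limits (rad/s): [2.22, 2.22, 2.57, 3.14, 3.14, 3.14].

INTERFACE

Orientations are given as [roll, pitch, yaw] about the fixed x, y, z axes, in that order (R = Rz(yaw) Ry(pitch) Rx(roll)).
In Python, from cell import manip gives the robot as it stands.
- The arm moves only by the tool arm_command, never from a script. Its argument "steps" is a list of rows, each a list of 3 entries, a list of its own where there are three numbers: the opening, from 0 (shut) to 1 (fully open), then the shift along the tool's x, y, z in cm, then the turn about the tool's z in rad. A call has 1 to 5 rows; each row shifts and turns the commanded pose from where the row before left it, along the tool's axes as they then stand; what a row does not reach is not made up. A row lasts 1/12 s, in which the tool goes at most 41.7 mm and 7.16 degrees, less where a joint would pass 70% of its speed; a pose out of reach is approached as far as the arm can. A call with a gripper value outside its range is refused whole. The fingers move at their own pace and stop on an object; "force" is the grip in N (left out, the last holds). Time passes only in rows, so rows that do not move let the fingers close. It gives the time, the measured TCP pose, the force and the opening at its end, in the units of the state.
- manip.read_state(): the state, without advancing time (a new reading comes with each control period).
- manip.camera(name): name is "side" or "top"; returns (picture, depth): 384x512x3 uint8, red, green, blue; 384x512 float32, mm along the optical axis (not along the pixel's ray), 0 where there is no reading.
- manip.calibration(name): a dict with "fx", "fy", "cx", "cy" (pixels), "R" (3x3) and "t" (3): a world point X has camera coordinates R X + t. Camera axes: x right, y down, z forward; pixel columns grow to the right and rows downward; lengths in mm; the calibration is good to about 2 mm. A picture is of the moment at which its call begins. calibration takes no time and is no camera call.
- manip.sign_off(): hands the job in, once; it reports no verdict.
The state is a dict: "clock": time; "joints": joint angles; "qd": joint speeds; "effort": joint torques, N m; "eef_pos": TCP position; "eef_rot": TCP orientation; "wrist_force": force on the tool from outside, world axes, zero at the start; "moment": the same for the moment, N m; "finger_gap": finger opening in mm.
Only numpy, scipy, OpenCV 4.12 (cv2) and the standard library are available. Lean on these libraries where they do the work, as an engineer would, in place of code of your own. Each camera call takes 0.05 s, during which the arm holds its last target.

TASK

The label printer has a fresh roll in it. Push its blue head-lock lever over towards the front of the printer until it snaps into the locked position, then swing the open cover over and press it fully shut, then press the green feed button fully in and let it come back out. Do it all by pushing gently with the fingertips: do not grip anything, and leave the other things on the table where they are.

Things in the scene. Friction and masses are not known exactly. Their poses are not given: they have to be found in the camera images.
- printer: grey label printer, 300 long (x) x 255 wide (y) x 172 mm high. Origin on the table, y runs -135 to +120 mm about it. +x points from its front (label exit, display) to its rear, z up. Left part (y +20 to +120) is a closed housing; right part is the open media bay: outer wall 135 mm high, lever near the front, white label roll at the rear (axis along y, 104 mm diameter, centre x +75, 104 mm up).
- lever_pivot (a point): point on the axis of the blue head-lock lever, 115 mm above the table, at (-75, -70) mm in the printer's frame; the axis is parallel to the printer's y. Its orientation is the printer's.
- lever_pad (a point): centre of the lever's thumb pad, a blue bar 36 mm long (along printer y), 14 mm in diameter, 55 mm from the pivot. Heights above the table and places along printer x from the pivot: open 166 mm, 21 mm behind (+x); upright 170 mm; locked 140 mm, 49 mm in front (-x). From 25 mm below the open pad upwards the bay is free for 70 mm behind it.
- head_lever (a joint): lever angle, rad: 0 = open (stop, leaning 0.4 to the rear of upright), 0.4 = upright, 1.5 = locked (stop, leaning 1.1 to the front). An over-centre spring drives it away from 0.55: let go short of that it springs back to 0, past it it snaps by itself to 1.5. Pushing the pad over takes about 4 to 9 N at first, then ever less.
- cover (a joint): cover angle, rad: 0 = shut (flat over the media bay, level with the housing's top), 1.75 to 2.05 = open at the start (standing up beside the bay, leaning over the housing to the printer's +y). A stiff hinge holds the cover wherever it is left; 2 to 5 N at its free edge move it.
- cover_hinge (a point): point on the cover's hinge axis, which is parallel to the printer's x; 172 mm above the table at (-50, +20) mm in the printer's frame. Orientation as the printer's.
- cover_edge (a point): point on the cover's free edge and outer face, 155 mm from cover_hinge square to the axis; moves with the cover. Cover: black frame with clear window, 300 mm along x by 155, 4 mm thick. The outer face passes through this point and the axis, looks up when shut and to printer +y when open, and is plain to push all over. A 30 mm lip (free edge) and a 36 mm flap (front end) hang on the inner side.
- feed_top (a point): centre of the top of the round green feed button (22 mm in diameter, in a dark collar 38 mm across) on the housing's top near the front, at (-108, +70) mm in the printer's frame, 181 mm above the table when out; moves with the button, which is pressed straight down.
- feed (a joint): travel of the feed button in m: 0 = out, 0.005 = fully in (flush with its collar). Springs back; fully in takes 4 N.
- scanner: loose grey and black barcode scanner lying on its side, head 105 x 60 x 66 mm, grip 125 mm to one side; origin under the head. Leave alone.
- terminal: loose black handheld terminal lying flat, 160 x 76 x 15 mm; origin under its middle. Leave alone.
- tape_gun: loose red packing-tape gun lying on its side, about 240 x 105 x 60 mm; origin under it near the tape roll. Leave alone.
- carton: loose cardboard carton 170 x 115 x 85 mm; origin under its middle. Leave alone.
- spare_roll: loose spare label roll standing on end, 100 mm in diameter, 104 mm high; origin under its middle. Leave alone.
- empty_core: loose empty cardboard core standing on end in front of the printer, 40 mm in diameter, 104 mm high; origin under its middle. Leave alone.
- knife: loose yellow safety knife lying in front of the printer, 150 x 30 x 16 mm; origin under its middle. Leave alone.

How it is judged:
By the outcome, as a careful person would: the job done as asked, in the order asked, and still so for the second after the job is handed in, with the robot touching nothing.
It also fails if it takes over 58 s, if anything falls off the work surface, if the arm or the gripper's body presses on something with over 40 N, if the wrist force passes 120 N, or if a joint passes its speed limit or range.

## Working session

There is one attempt and no reset: what is moved stays moved. The work goes in short steps, Python scripts to look and compute and a tool call to move; the robot and the scene stay as the last step left them, time stands still between calls to the robot, and variables do not carry over. Pictures are saved under pics/ and viewed, and the job is handed in when it is done.

Besides the shell and the picture viewer there is one more tool, called after ">>>" as name(argument=value, ...), one argument or row to a line, values as JSON. arm_command: Moves the arm, as the interface text tells. Its arguments: {"type":"object","properties":{"steps":{"type":"array","items":{"type":"array"}},"force":{"type":"number"}},"required":["steps"]}

```bash
ls; mkdir -p pics; python3 - <<'E'
from cell import manip
import cv2
for n in ("side","top"):
    p,d=manip.camera(n)
    cv2.imwrite(f"pics/{n}0.png",p[:,:,::-1])
    import numpy as np; np.save(f"{n}0.npy",d)
    print(n,manip.calibration(n))
print(manip.read_state())
E
```

```text
pics
side {'fx': 453.6320134352469, 'fy': 453.6320134352469, 'cx': 253.99693176233856, 'cy': 193.22366274616914, 'R': array([[-0.63553861, -0.77206714, -0.0017341 ],
       [-0.58280871,  0.48121841, -0.65479985],
       [ 0.50638393, -0.41513994, -0.75580034]]), 't': array([ 257.49433432,  370.61106093, 1419.08239232])}
top {'fx': 423.7059027306721, 'fy': 423.7059027306721, 'cx': 261.2861450434637, 'cy': 188.90938727784732, 'R': array([[ 2.29193626e-02, -9.99735047e-01,  2.13044506e-03],
       [-9.97588344e-01, -2.30096938e-02, -6.54832060e-02],
       [ 6.55148769e-02, -6.24473822e-04, -9.97851397e-01]]), 't': array([ -37.56547847,  476.55907922, 1242.42851898])}
{'clock': 0.1, 'joints': array([-1.38161591e+00,  3.00417614e-01,  1.52151185e+00, -3.45159341e-05,
        1.32073148e+00, -6.66113998e-02]), 'qd': array([ 0.00033833,  0.00097284, -0.0005036 , -0.00034465,  0.00077311,
       -0.00045799]), 'effort': array([ 1.95968700e-03, -5.32639182e+01, -3.53283870e+01,  7.09218532e-02,
        2.34642229e-02, -6.30741829e-05]), 'eef_pos': array([ 139.09300157, -531.87091863,  204.94496197]), 'eef_rot': array([-3.14155490e+00,  1.06814761e-03, -1.31499593e+00]), 'wrist_force': array([ 0.39692294,  0.12958071, -0.24747418]), 'moment': array([-0.04475969,  0.01676908,  0.06994232]), 'finger_gap': 94.1636676842023}
```

View pics/side0.png

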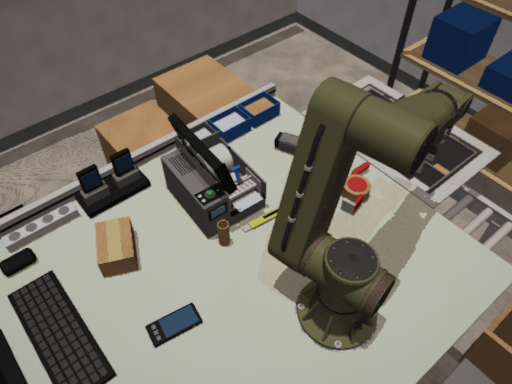

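View pics/top0.png

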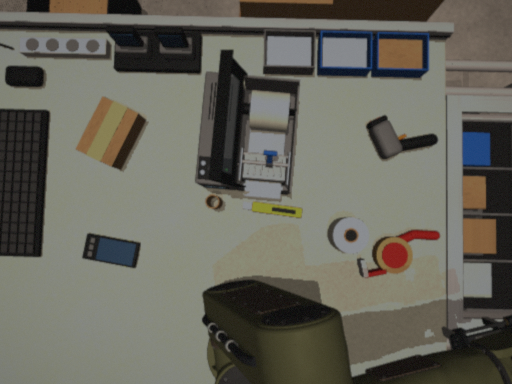

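The top view shows the printer around (250,135) with its front towards the robot. The blue lever is at about (270,157) and the green button near (203,168), with the cover standing up along the column 215–245 line. In the side view the button is near (210,193).

```bash
cat > h.py <<'E'
import numpy as np, cv2
from cell import manip
def pt(n,u,v,d):
    c=manip.calibration(n); X=np.array([(u-c['cx'])/c['fx']*d,(v-c['cy'])/c['fy']*d,d])
    return np.array(c['R']).T@(X-c['t'])
def plane(n,u,v,z):
    c=manip.calibration(n); R=np.array(c['R']); o=-R.T@c['t']; r=R.T@np.array([(u-c['cx'])/c['fx'],(v-c['cy'])/c['fy'],1])
    return o+r*(z-o[2])/r[2]
def proj(n,X):
    c=manip.calibration(n); p=np.array(c['R'])@X+c['t']; return np.array([c['fx']*p[0]/p[2]+c['cx'],c['fy']*p[1]/p[2]+c['cy']])
def cloud(n,D):
    c=manip.calibration(n); v,u=np.indices(D.shape)
    P=np.stack([(u-c['cx'])/c['fx']*D,(v-c['cy'])/c['fy']*D,D],-1)-c['t']
    return P@np.array(c['R'])
E
python3 - <<'E'
from h import *
np.set_printoptions(precision=1,suppress=True)
for n,(r0,r1,c0,c1) in (("side",(110,240,150,280)),("top",(40,210,190,310))):
    im=cv2.imread(f"pics/{n}0.png"); D=np.load(n+"0.npy"); P=cloud(n,D)
    b,g,r=[im[:,:,i].astype(int) for i in range(3)]
    for nm,m in (("green",(g>r+25)&(g>b+20)),("blue",(b>r+50)&(b>g+40))):
        m=m.copy(); k=np.zeros_like(m); k[r0:r1,c0:c1]=1; m&=k
        nn,l,s,ce=cv2.connectedComponentsWithStats(m.astype(np.uint8))
        for i in range(1,nn):
            if s[i,4]>5: print(n,nm,s[i],ce[i],np.median(P[l==i],0))
    cv2.imwrite(f"pics/{n}0c.png",cv2.resize(im[r0:r1,c0:c1],None,fx=4 if n=='side' else 3.5,fy=4 if n=='side' else 3.5,interpolation=cv2.INTER_CUBIC))
    if n=="top":
        Q=P[r0:r1,c0:c1]; m=(abs(Q[...,2]-172)<5)
        cv2.imwrite("pics/topz.png",cv2.resize(np.clip(Q[...,2]*0.7,0,255).astype(np.uint8),None,fx=3.5,fy=3.5,interpolation=cv2.INTER_NEAREST))
E
```

```text
side green [206 189   7   7  34] [209.1 192.2] [516.7  99.9 183.3]
side blue [240 110  12  12  37] [246.  115.2] [ 855.8 -331.3   66.9]
side blue [247 111   6   5   6] [249.5 113. ] [ 858.3 -348.4   69.8]
side blue [262 110   5   3   7] [263.7 110.7] [ 835.  -404.8   67.7]
side blue [208 116  11  14  28] [212.1 121.9] [ 932.7 -189.5   68.3]
side blue [230 124  10   6  13] [233.9 126.6] [ 834.  -245.2   68.7]
side blue [231 165   9   6  31] [235.3 167.6] [560.9 -46.1 170.8]
side blue [236 171   4   9  20] [237.2 174.9] [550.3 -43.  144.5]
top blue [264 151  13   4  43] [269.6 152.7] [561.9 -44.6 171.3]
```

View pics/side0c.png

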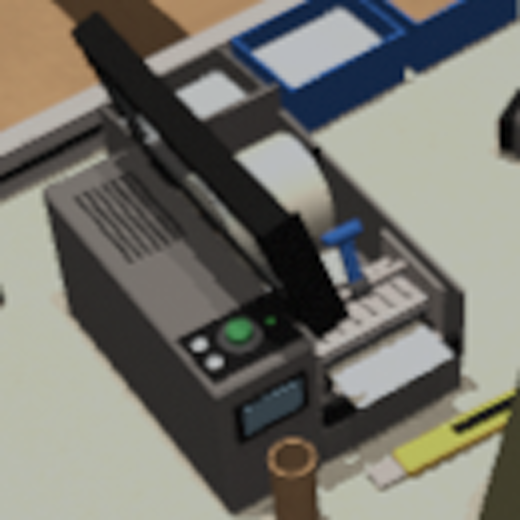

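View pics/top0c.png

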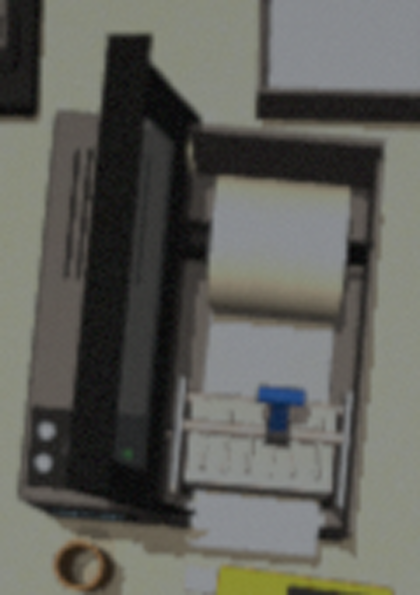

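View pics/topz.png

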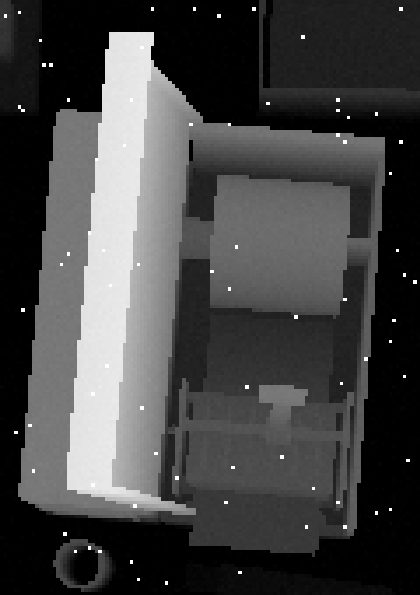

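```bash
python3 - <<'E'
from h import *
np.set_printoptions(precision=1,suppress=True)
D=np.load("top0.npy"); P=cloud("top",D)
L=[];Rr=[];H=[];C=[]
for r in range(76,178):
    cs=[c for c in range(190,260) if abs(P[r,c,2]-172)<6]
    if cs: L.append(P[r,cs[0]])
    cs=[c for c in range(270,305) if abs(P[r,c,2]-135)<6]
    if cs: Rr.append(P[r,cs[-1]])
for r in range(55,180):
    q=[P[r,c] for c in range(205,250) if P[r,c,2]>300 and P[r,c,2]<345]
    if q: C.append(q[0]); 
for nm,A,half in (("L",L,120),("R",Rr,-135)):
    A=np.array(A); 
    vx,vy,x,y=cv2.fitLine(A[:,:2].astype(np.float32),cv2.DIST_HUBER,0,.01,.01).ravel()
    print(nm,len(A),np.arctan(vy/vx),x,y, A[0],A[-1], np.median(A[:,2]))
C=np.array(C);print(C[::12])
q=P[50:185,200:250].reshape(-1,3); q=q[(q[:,2]>290)&(q[:,2]<350)]; print("maxz",np.percentile(q[:,2],[50,90,98]))
# front and rear of whole printer
q=P[40:205,190:310].reshape(-1,3); q=q[(q[:,2]>160)&(q[:,2]<178)&(q[:,1]>30)]
print(q.min(0),q.max(0),np.percentile(q[:,:2],[1,99],axis=0))
# side
im=cv2.imread("pics/side0.png");S=cloud("side",np.load("side0.npy"))
print("btn triang:", plane("side",209.1,192.2,179), plane("side",209.1,192.2,181))
print("pad", plane("side",235.3,167.6,170), plane("top",269.6,152.7,171))
E
```

```text
L 102 -0.062034644 628.76544 136.77386 [764.2 129.8 167.7] [494.4 144.5 169.9] 169.4707591090421
R 96 -0.06251925 630.56195 -115.434 [761.3 -62.6 140.6] [ 503.3 -108.3  137. ] 134.1116631210557
[[761.1  74.9 325.4]
 [733.8  76.5 323.5]
 [704.6  77.6 327.2]
 [677.5  79.3 324.8]
 [649.7  80.7 325.4]
 [622.3  82.2 324.3]
 [594.5  85.8 325.5]
 [567.3  87.3 324.3]
 [540.1  88.9 323.1]
 [512.4  89.9 326.6]
 [485.6  91.7 323.8]]
maxz [328.  332.  333.9]
[472.9  30.  160.3] [778.8 147.9 177.9] [[477.5  33.5]
 [774.1 144.3]]
btn triang: [521.1  97.4 179. ] [519.5  98.3 181. ]
pad [562.4 -44.8 170. ] [562.5 -46.1 171. ]
```

```bash
cat >> h.py <<'E'
YAW=-0.062; A0,L0=620.,59.
def W(px,py,z):   # printer frame -> world
    a,l=A0+px,L0+py; c,s=np.cos(YAW),np.sin(YAW)
    return np.array([c*a-s*l,s*a+c*l,z])
def PF(X):
    c,s=np.cos(YAW),np.sin(YAW); return np.array([c*X[0]+s*X[1]-A0,-s*X[0]+c*X[1]-L0,X[2]])
def rows(target,yaw,n,src=None,y0=None):
    s=manip.read_state(); p=np.array(s['eef_pos']) if src is None else np.array(src); y=s['eef_rot'][2] if y0 is None else y0
    t=round(-(yaw-y)/n,3); out=[]
    for k in range(n):
        d=(target-p)/(n-k)
        tx=np.array([np.cos(y),np.sin(y),0]); ty=np.array([np.sin(y),-np.cos(y),0])
        r=np.round([d@tx/10,d@ty/10,-d[2]/10],1); out.append([0,r.tolist(),t])
        p=p+10*(r[0]*tx+r[1]*ty+r[2]*np.array([0,0,-1])); y-=t
    print(*out,sep="\n"); print("end",p,y)
def st():
    s=manip.read_state(); print(round(s['clock'],2),PF(s['eef_pos']).round(1),s['eef_rot'].round(3),s['wrist_force'].round(1),round(s['finger_gap'],1))
E
python3 -c "
from h import *
rows(W(-12,-70,205),YAW,20)"
```

```text
[0, [-1.7, -2.9, -0.0], np.float64(-0.063)]
[0, [-1.6, -3.0, -0.0], np.float64(-0.063)]
[0, [-1.4, -3.1, -0.0], np.float64(-0.063)]
[0, [-1.2, -3.1, -0.0], np.float64(-0.063)]
[0, [-1.0, -3.2, -0.0], np.float64(-0.063)]
[0, [-0.8, -3.3, -0.0], np.float64(-0.063)]
[0, [-0.6, -3.3, -0.0], np.float64(-0.063)]
[0, [-0.3, -3.3, -0.0], np.float64(-0.063)]
[0, [-0.1, -3.4, -0.0], np.float64(-0.063)]
[0, [0.1, -3.4, -0.0], np.float64(-0.063)]
[0, [0.3, -3.3, -0.0], np.float64(-0.063)]
[0, [0.5, -3.3, -0.0], np.float64(-0.063)]
[0, [0.7, -3.3, -0.0], np.float64(-0.063)]
[0, [0.9, -3.2, -0.0], np.float64(-0.063)]
[0, [1.1, -3.2, -0.0], np.float64(-0.063)]
[0, [1.3, -3.1, -0.0], np.float64(-0.063)]
[0, [1.5, -3.0, -0.0], np.float64(-0.063)]
[0, [1.7, -2.9, -0.0], np.float64(-0.063)]
[0, [1.8, -2.8, -0.0], np.float64(-0.063)]
[0, [2.0, -2.7, -0.0], np.float64(-0.063)]
end [605.94548234 -48.49174616 204.94496197] -0.054995933082009785
```

>>> arm_command(
  steps=[
    [0,[-1.7,-2.9,-0.2],-0.063],
    [0,[-1.6,-3.0,-0.2],-0.063],
    [0,[-1.4,-3.1,-0.2],-0.063],
    [0,[-1.2,-3.1,-0.2],-0.063],
    [0,[-1.0,-3.2,-0.2],-0.063],
  ],
)

```text
clock: 0.52
eef_pos: [256.6, -409.3, 215.3]
eef_rot: [-3.142, 0.0, -0.997]
wrist_force: [0.4, -0.1, 0.0]
finger_gap: 64.0
```

>>> arm_command(
  steps=[
    [0,[-0.8,-3.3,0],-0.063],
    [0,[-0.6,-3.3,0],-0.063],
    [0,[-0.3,-3.3,0],-0.063],
    [0,[-0.1,-3.4,0],-0.063],
    [0,[0.1,-3.4,0],-0.063],
  ],
)

```text
clock: 0.93
eef_pos: [374.4, -288.5, 215.4]
eef_rot: [3.142, 0.0, -0.682]
wrist_force: [0.6, -0.2, -0.5]
finger_gap: 30.8
```

```bash
python3 -c "
from h import *
st(); rows(W(-12,-70,205),YAW,10)"
```

```text
0.93 [-228.5 -323.7  215.4] [ 3.142  0.    -0.682] [ 0.6 -0.2 -0.5] 30.8
[0, [0.3, -3.3, 0.1], np.float64(-0.062)]
[0, [0.5, -3.3, 0.1], np.float64(-0.062)]
[0, [0.7, -3.3, 0.1], np.float64(-0.062)]
[0, [0.9, -3.2, 0.1], np.float64(-0.062)]
[0, [1.1, -3.2, 0.1], np.float64(-0.062)]
[0, [1.3, -3.1, 0.1], np.float64(-0.062)]
[0, [1.5, -3.0, 0.1], np.float64(-0.062)]
[0, [1.6, -2.9, 0.1], np.float64(-0.062)]
[0, [1.8, -2.7, 0.1], np.float64(-0.062)]
[0, [2.0, -2.7, 0.1], np.float64(-0.062)]
end [606.03430116 -48.35862811 205.36424037] -0.06200924352898873
```

>>> arm_command(
  steps=[
    [0,[0.3,-3.3,0.1],-0.062],
    [0,[0.5,-3.3,0.1],-0.062],
    [0,[0.7,-3.3,0.1],-0.062],
    [0,[0.9,-3.2,0.1],-0.062],
    [0,[1.1,-3.2,0.1],-0.062],
  ],
)

```text
clock: 1.35
eef_pos: [491.1, -168.5, 210.2]
eef_rot: [3.142, 0.0, -0.372]
wrist_force: [-0.5, -1.2, -0.5]
finger_gap: 0.5
```

>>> arm_command(
  steps=[
    [0,[1.3,-3.1,0.1],-0.062],
    [0,[1.5,-3.0,0.1],-0.062],
    [0,[1.6,-2.9,0.1],-0.062],
    [0,[1.8,-2.7,0.1],-0.062],
    [0,[2.0,-2.7,0.1],-0.062],
  ],
)

```text
clock: 1.77
eef_pos: [606.7, -49.1, 205.0]
eef_rot: [-3.142, 0.001, -0.062]
wrist_force: [0.0, -0.8, -0.5]
finger_gap: 0.5
```

```bash
python3 - <<'E'
from h import *
st()
for n,(r0,r1,c0,c1) in (("side",(80,240,150,310)),("top",(40,210,190,310))):
    p,d=manip.camera(n)
    cv2.imwrite(f"pics/{n}1.png",cv2.resize(p[r0:r1,c0:c1,::-1],None,fx=3.5,fy=3.5,interpolation=cv2.INTER_CUBIC))
E
```

```text
1.77 [-11.4 -70.4 205. ] [-3.142e+00  1.000e-03 -6.200e-02] [ 0.  -0.8 -0.5] 0.5
```

View pics/side1.png

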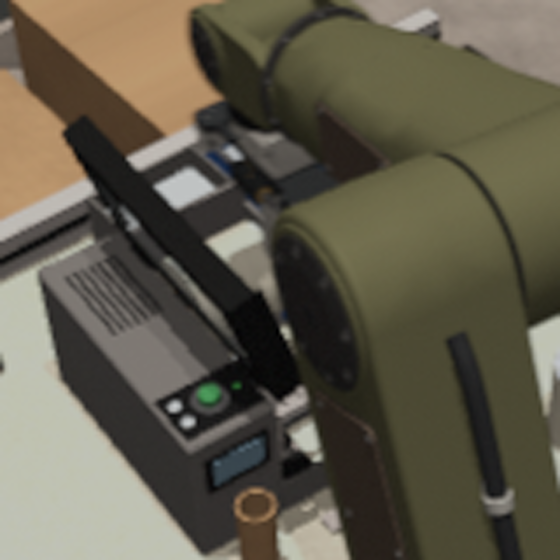

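View pics/top1.png

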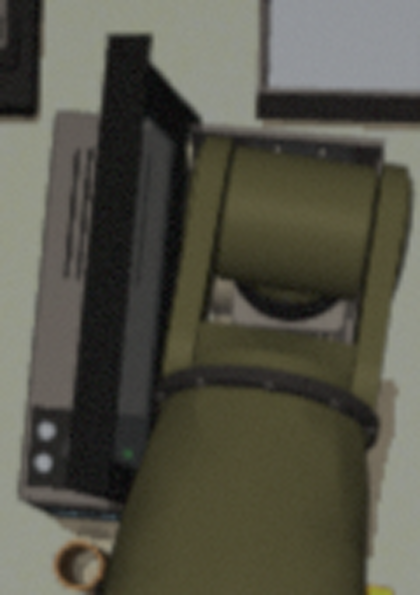

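The arm hides the lever in both views. The cover, at columns 70–290 in the side crop, is untouched. Next I lower the fingertips behind the lever pad.

>>> arm_command(
  steps=[
    [0,[0,0,1.2],0],
    [0,[0,0,1.2],0],
    [0,[0,0,1.2],0],
    [0,[0,0,1.2],0],
    [0,[0,0,0],0],
  ],
)

```text
clock: 2.28
eef_pos: [604.4, -51.1, 154.2]
eef_rot: [-3.141, 0.004, -0.066]
wrist_force: [-0.4, -0.1, -0.3]
finger_gap: 0.3
```

>>> arm_command(
  steps=[
    [0,[-0.8,0,0],0],
    [0,[-0.8,0,0],0],
    [0,[-0.6,0,0],0],
    [0,[-0.6,0,0],0],
    [0,[-0.6,0,0],0],
  ],
)

```text
clock: 2.7
eef_pos: [573.3, -48.8, 159.4]
eef_rot: [3.141, -0.006, -0.065]
wrist_force: [6.5, -1.1, 5.7]
finger_gap: 0.6
```

>>> arm_command(
  steps=[
    [0,[-0.6,0,0],0],
    [0,[-0.6,0,0],0],
    [0,[-0.6,0,0],0],
    [0,[-0.6,0,0],0],
    [0,[-0.6,0,0],0],
  ],
)

```text
clock: 3.12
eef_pos: [541.1, -46.3, 157.1]
eef_rot: [-3.141, 0.001, -0.065]
wrist_force: [1.0, -0.3, 0.4]
finger_gap: 0.6
```

>>> arm_command(
  steps=[
    [0,[-0.5,0,0],0],
    [0,[-0.5,0,0],0],
    [0,[0,0,0],0],
  ],
)

```text
clock: 3.37
eef_pos: [531.3, -45.6, 157.4]
eef_rot: [-3.142, 0.001, -0.065]
wrist_force: [0.4, -0.9, -0.1]
finger_gap: 0.3
```

>>> arm_command(
  steps=[
    [0,[0,0,-3.0],0],
    [0,[0,0,-4.0],0],
    [0,[0,0,-4.0],0],
    [0,[0,0,-4.0],0],
    [0,[0,0,-4.0],0],
  ],
)

```text
clock: 3.78
eef_pos: [531.7, -45.6, 349.5]
eef_rot: [3.142, -0.0, -0.065]
wrist_force: [0.3, -0.5, 0.2]
finger_gap: 0.3
```

>>> arm_command(
  steps=[
    [0,[0,0,-2.5],0],
    [0,[0,0,0],0],
  ],
)

```text
clock: 3.95
eef_pos: [532.9, -45.8, 378.2]
eef_rot: [3.141, -0.008, -0.065]
wrist_force: [1.1, 0.5, -0.4]
finger_gap: 0.5
```

```bash
python3 - <<'E'
from h import *
st(); rows(W(-20,110,375),YAW,7)
E
```

```text
3.95 [-85.3 -71.7 378.2] [ 3.141 -0.008 -0.065] [ 1.1  0.5 -0.4] 0.5
[0, [0.9, -2.6, 0.0], np.float64(-0.0)]
[0, [0.9, -2.6, 0.1], np.float64(-0.0)]
[0, [0.9, -2.6, 0.0], np.float64(-0.0)]
[0, [0.9, -2.6, 0.1], np.float64(-0.0)]
[0, [1.0, -2.6, 0.0], np.float64(-0.0)]
[0, [0.9, -2.6, 0.1], np.float64(-0.0)]
[0, [1.0, -2.6, 0.0], np.float64(-0.0)]
end [609.53345156 131.61568146 375.15466258] -0.06496755515768227
```

>>> arm_command(
  steps=[
    [0,[0.9,-2.6,0],0],
    [0,[0.9,-2.6,0],0],
    [0,[0.9,-2.6,0],0],
    [0,[0.9,-2.6,0],0],
    [0,[0.9,-2.6,0],0],
  ],
)

```text
clock: 4.37
eef_pos: [585.8, 82.4, 371.6]
eef_rot: [3.141, 0.001, -0.065]
wrist_force: [0.2, -0.7, -0.3]
finger_gap: 0.3
```

>>> arm_command(
  steps=[
    [0,[0.9,-2.6,0],0],
    [0,[0.9,-2.6,0],0],
    [0,[0,0,0],0],
  ],
)

```text
clock: 4.62
eef_pos: [607.5, 135.6, 370.3]
eef_rot: [-3.142, 0.003, -0.062]
wrist_force: [-0.6, 0.2, -0.4]
finger_gap: 0.7
```

```bash
python3 - <<'E'
from h import *
st()
for n,(r0,r1,c0,c1) in (("side",(80,240,150,310)),("top",(40,210,190,310))):
    p,d=manip.camera(n)
    cv2.imwrite(f"pics/{n}2.png",cv2.resize(p[r0:r1,c0:c1,::-1],None,fx=3.5,fy=3.5,interpolation=cv2.INTER_CUBIC))
E
```

```text
4.62 [-22.1 114.  370.3] [-3.142e+00  3.000e-03 -6.200e-02] [-0.6  0.2 -0.4] 0.7
```

View pics/side2.png

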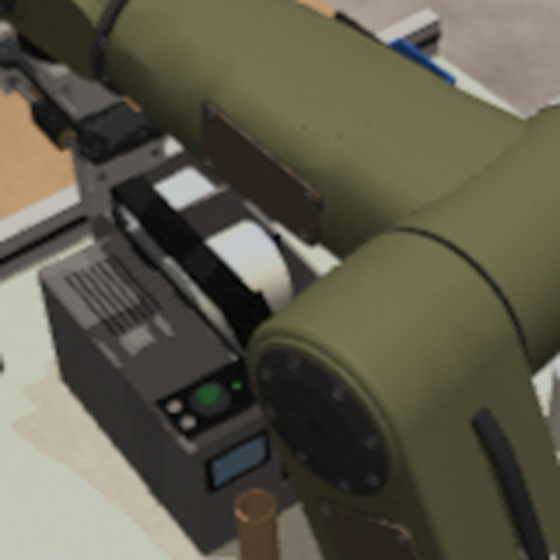

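View pics/top2.png

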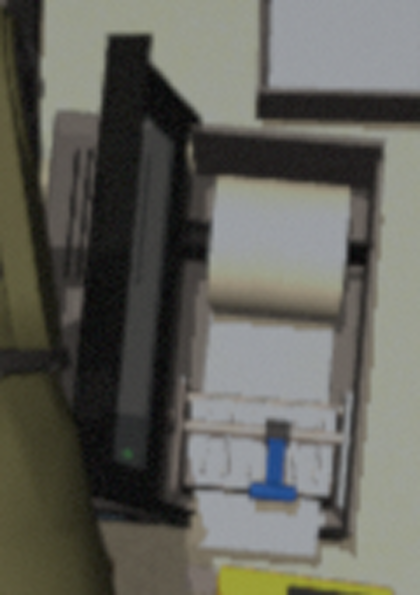

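The top view now shows the lever pad at crop (272,490), swung to the front. The cover has not moved. I'll check the lever angle against the locked position.

```bash
python3 - <<'E'
from h import *
print(PF(plane("top",190+272/3.5,40+491/3.5,145)), "expect -124,-70")
print(proj("top",W(-124,-70,145)))
E
```

```text
[-126.03072642  -71.54747135  145.        ] expect -124,-70
[267.20000585 179.48062636]
```

>>> arm_command(
  steps=[
    [0,[0,0,2.0],0],
    [0,[0,0,2.0],0],
    [0,[0,0,2.0],0],
    [0,[0,0,2.0],0],
    [0,[0,0,0],0],
  ],
)

```text
clock: 5.13
eef_pos: [605.6, 130.6, 288.4]
eef_rot: [3.14, 0.006, -0.066]
wrist_force: [-0.0, 0.5, -1.5]
finger_gap: 0.2
```

>>> arm_command(
  steps=[
    [0,[0,1.0,0],0],
    [0,[0,1.0,0],0],
    [0,[0,1.0,0],0],
    [0,[0,0.8,0],0],
    [0,[0,0.8,0],0],
  ],
)

```text
clock: 5.55
eef_pos: [604.0, 85.0, 293.7]
eef_rot: [-3.141, -0.002, -0.065]
wrist_force: [0.4, 3.1, 2.7]
finger_gap: 0.4
```

>>> arm_command(
  steps=[
    [0,[0,0.8,0],0],
    [0,[0,0.8,0],0],
    [0,[0,0.8,0],0],
    [0,[0,0.8,0],0],
  ],
)

```text
clock: 5.88
eef_pos: [601.6, 53.3, 292.5]
eef_rot: [-3.142, 0.0, -0.065]
wrist_force: [0.9, 3.6, 1.0]
finger_gap: 0.4
```

```bash
python3 -c "
from h import *
st()"
```

```text
5.88 [-22.8  31.4 292.5] [-3.142  0.    -0.065] [0.9 3.6 1. ] 0.4
```

>>> arm_command(
  steps=[
    [0,[0,1.5,0.1],0],
    [0,[0,1.2,0.2],0],
    [0,[0,1.2,0.3],0],
    [0,[0,1.1,0.4],0],
    [0,[0,1.1,0.5],0],
  ],
)

```text
clock: 6.3
eef_pos: [597.6, -8.1, 276.8]
eef_rot: [-3.141, 0.001, -0.065]
wrist_force: [0.8, 3.3, -0.3]
finger_gap: 0.3
```

>>> arm_command(
  steps=[
    [0,[0,1.0,0.6],0],
    [0,[0,1.0,0.7],0],
    [0,[0,0.9,0.8],0],
    [0,[0,0.8,0.9],0],
    [0,[0,0.7,1.0],0],
  ],
)

```text
clock: 6.72
eef_pos: [594.8, -51.8, 236.6]
eef_rot: [3.141, -0.0, -0.065]
wrist_force: [0.3, 1.0, 0.6]
finger_gap: 0.6
```

```bash
python3 -c "
from h import *
st()"
```

```text
6.72 [-23.1 -73.8 236.6] [ 3.141 -0.    -0.065] [0.3 1.  0.6] 0.6
```

>>> arm_command(
  steps=[
    [0,[0,0.6,1.0],0],
    [0,[0,0.5,1.1],0],
    [0,[0,0.4,1.1],0],
  ],
)

```text
clock: 6.97
eef_pos: [593.8, -66.3, 204.3]
eef_rot: [3.141, 0.0, -0.065]
wrist_force: [-0.2, 1.3, 0.3]
finger_gap: 0.3
```

```bash
python3 - <<'E'
from h import *
st()
for n,(r0,r1,c0,c1) in (("side",(80,240,150,310)),("top",(40,210,190,310))):
    p,d=manip.camera(n)
    cv2.imwrite(f"pics/{n}3.png",cv2.resize(p[r0:r1,c0:c1,::-1],None,fx=3.5,fy=3.5,interpolation=cv2.INTER_CUBIC))
st()
E
```

```text
6.97 [-23.2 -88.4 204.3] [ 3.141  0.    -0.065] [-0.2  1.3  0.3] 0.3
7.07 [-23.9 -88.4 203. ] [ 3.141e+00  3.000e-03 -6.500e-02] [ 0.4  0.  -0.2] 0.3
```

View pics/side3.png

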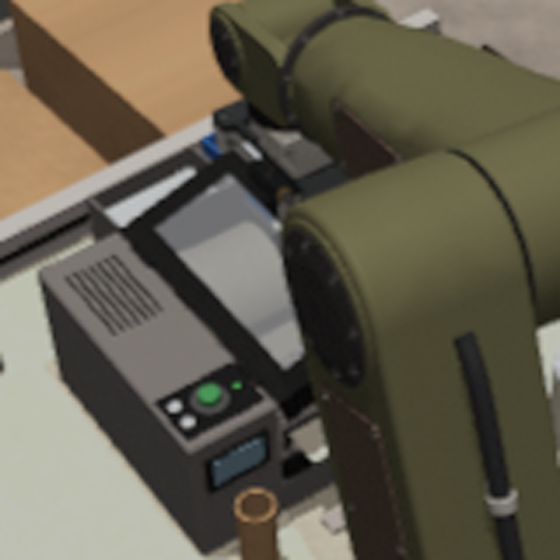

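View pics/top3.png

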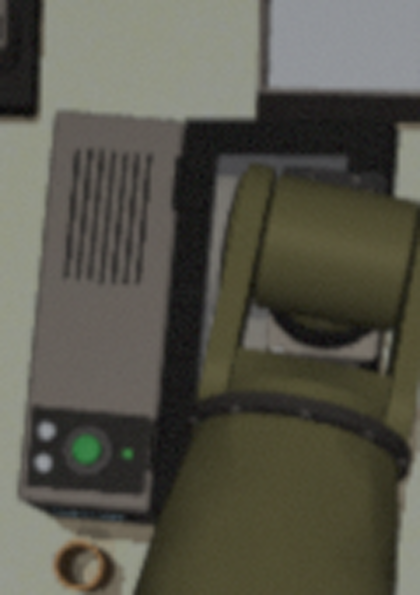

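The cover has swung over and stands about 0.25 rad from shut, with the fingers above it. I'll press it down slowly while watching the force.

>>> arm_command(
  steps=[
    [0,[0,0.2,0.9],0],
    [0,[0,0.1,0.9],0],
    [0,[0,0,0.7],0],
    [0,[0,0,0.3],0],
  ],
)

```text
clock: 7.4
eef_pos: [593.5, -68.7, 176.1]
eef_rot: [3.142, 0.001, -0.065]
wrist_force: [-0.2, -1.3, 1.2]
finger_gap: 0.6
```

>>> arm_command(
  steps=[
    [0,[0,0,0.2],0],
    [0,[0,0,0],0],
  ],
)

```text
clock: 7.57
eef_pos: [593.6, -68.6, 175.0]
eef_rot: [-3.141, 0.001, -0.065]
wrist_force: [0.1, -1.1, 0.6]
finger_gap: 0.8
```

>>> arm_command(
  steps=[
    [0,[0,0,0.2],0],
    [0,[0,0,0.1],0],
    [0,[0,0,0],0],
  ],
)

```text
clock: 7.82
eef_pos: [593.8, -68.7, 172.5]
eef_rot: [-3.142, -0.0, -0.065]
wrist_force: [0.5, 0.1, -0.3]
finger_gap: 0.3
```

>>> arm_command(
  steps=[
    [0,[0,0,0.2],0],
    [0,[0,0,0],0],
  ],
)

```text
clock: 7.98
eef_pos: [593.9, -68.7, 171.7]
eef_rot: [3.141, -0.001, -0.065]
wrist_force: [-3.4, 0.9, 9.7]
finger_gap: 0.7
```

>>> arm_command(
  steps=[
    [0,[0,0,0.1],0],
    [0,[0,0,0],0],
    [0,[0,0,0],0],
  ],
)

```text
clock: 8.23
eef_pos: [594.0, -68.7, 171.6]
eef_rot: [3.141, -0.002, -0.065]
wrist_force: [-6.7, 1.2, 17.4]
finger_gap: 0.1
```

>>> arm_command(
  steps=[
    [0,[0,0,-1.0],0],
    [0,[0,0,-2.0],0],
    [0,[0,0,-2.0],0],
    [0,[0,0,-1.0],0],
    [0,[0,0,0],0],
  ],
)

```text
clock: 8.65
eef_pos: [594.5, -68.9, 231.9]
eef_rot: [3.141, -0.004, -0.065]
wrist_force: [0.1, 0.7, 0.1]
finger_gap: 0.3
```

```bash
python3 - <<'E'
from h import *
st()
X=plane("top",190+86/3.5,40+449/3.5,181); print(X,PF(X))
p,d=manip.camera("top"); P=cloud("top",d); im=p.astype(int)
m=((im[...,1]>im[...,0]+40)&(im[...,1]>im[...,2]+30)); k=np.zeros_like(m);k[150:190,195:225]=1
ys,xs=np.where(m&k); X=plane("top",xs.mean(),ys.mean(),181); print(len(xs),X,PF(X),np.median(P[m&k],0))
# cover plane heights in printer frame
Q=P[60:185,190:310].reshape(-1,3); F=np.array([PF(q) for q in Q])
for lo,hi in ((15,25),(-15,5),(-45,-25),(-125,-100),(-137,-125)):
    g=F[(F[:,1]>lo)&(F[:,1]<hi)&(F[:,0]>100)&(F[:,0]<145)]; print(lo,hi,len(g),np.median(g[:,2]) if len(g) else None)
rows(W(-108,70,230),YAW,8)
cv2.imwrite("pics/top4.png",cv2.resize(p[40:210,190:310,::-1],None,fx=3.5,fy=3.5,interpolation=cv2.INTER_CUBIC))
E
```

```text
8.65 [-22.4 -90.9 231.9] [ 3.141 -0.004 -0.065] [0.1 0.7 0.1] 0.3
[517.08584523  95.49337545 181.        ] [-109.82447233   68.34868298  181.        ]
47 [518.02038352  96.7794165  181.        ] [-108.97141311   69.69015732  181.        ] [517.60349164  96.46526858 184.26952226]
15 25 64 172.30588636379807
-15 5 126 171.3665706971008
-45 -25 47 171.74951871984214
-125 -100 41 171.2995422140621
-137 -125 22 171.751992482969
[0, [-1.1, -2.0, -0.0], np.float64(-0.0)]
[0, [-1.1, -2.0, -0.0], np.float64(-0.0)]
[0, [-1.1, -2.0, -0.0], np.float64(-0.0)]
[0, [-1.1, -2.0, -0.0], np.float64(-0.0)]
[0, [-1.0, -2.0, -0.0], np.float64(-0.0)]
[0, [-1.1, -2.0, -0.0], np.float64(-0.0)]
[0, [-1.0, -2.0, -0.0], np.float64(-0.0)]
[0, [-1.1, -2.1, -0.0], np.float64(-0.0)]
end [518.61389814  97.44088465 229.98295089] -0.06501424084516749
```

View pics/top4.png

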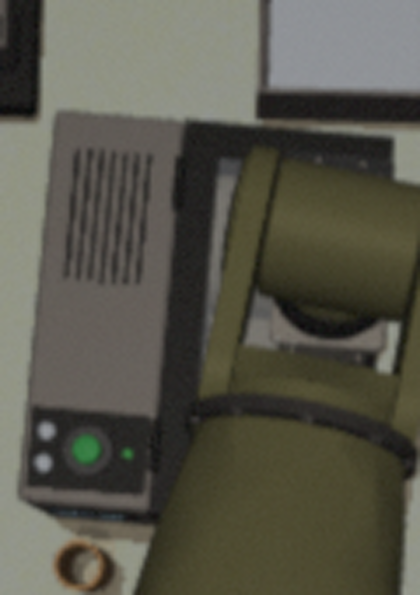

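Cover is flat: the rear strip reads 171–172 mm all the way across. The button is at printer (-109,70), crop (86,449). Now the move over to it.

>>> arm_command(
  steps=[
    [0,[-1.1,-2.0,0],0],
    [0,[-1.1,-2.0,0],0],
    [0,[-1.1,-2.0,0],0],
    [0,[-1.1,-2.0,0],0],
    [0,[-1.0,-2.0,0],0],
  ],
)

```text
clock: 9.12
eef_pos: [545.3, 35.4, 227.8]
eef_rot: [3.141, 0.002, -0.065]
wrist_force: [1.3, -0.3, 0.5]
finger_gap: 0.3
```

>>> arm_command(
  steps=[
    [0,[-1.1,-2.0,0],0],
    [0,[-1.0,-2.0,0],0],
    [0,[-1.1,-2.1,0],0],
    [0,[0,0,0],0],
    [0,[0,0,0],0],
  ],
)

```text
clock: 9.53
eef_pos: [517.8, 98.1, 228.4]
eef_rot: [3.141, 0.001, -0.063]
wrist_force: [0.7, 0.2, 0.7]
finger_gap: 0.5
```

```bash
python3 -c "
from h import *
st();rows(W(-108.5,70,200),YAW,2)"
```

```text
9.53 [-109.2   71.   228.4] [ 3.141e+00  1.000e-03 -6.300e-02] [0.7 0.2 0.7] 0.5
[0, [0.0, 0.1, 1.4], np.float64(-0.001)]
[0, [0.1, 0.0, 1.4], np.float64(-0.001)]
end [518.75902524  97.0486411  200.38917273] -0.06127309122613256
```

>>> arm_command(
  steps=[
    [0,[0,0.1,1.4],0],
    [0,[0,0,1.4],0],
    [0,[0,0,1.0],0],
    [0,[0,0,0.5],0],
    [0,[0,0,0],0],
  ],
)

```text
clock: 9.95
eef_pos: [518.0, 95.9, 185.2]
eef_rot: [3.141, 0.002, -0.066]
wrist_force: [-1.2, 0.1, 1.1]
finger_gap: 0.4
```

>>> arm_command(
  steps=[
    [0,[0,0,0.2],0],
    [0,[0,0,0.2],0],
    [0,[0,0,0],0],
  ],
)

```text
clock: 10.2
eef_pos: [518.6, 96.3, 182.8]
eef_rot: [3.141, -0.001, -0.065]
wrist_force: [0.9, -1.8, 2.7]
finger_gap: 0.6
```

>>> arm_command(
  steps=[
    [0,[0,0,0.2],0],
    [0,[0,0,0.1],0],
    [0,[0,0,0],0],
  ],
)

```text
clock: 10.45
eef_pos: [518.7, 96.4, 180.2]
eef_rot: [3.142, -0.002, -0.065]
wrist_force: [0.2, -2.6, 6.2]
finger_gap: 0.7
```

>>> arm_command(
  steps=[
    [0,[0,0,0.2],0],
    [0,[0,0,0],0],
    [0,[0,0,0],0],
  ],
)

```text
clock: 10.7
eef_pos: [518.9, 96.4, 179.8]
eef_rot: [-3.141, -0.003, -0.065]
wrist_force: [-7.7, -4.3, 22.4]
finger_gap: 0.5
```

The press met a hard stop at 179.8 mm, but I expected about 176. I'll check the heights of the button and collar before trusting it.

```bash
python3 - <<'E'
from h import *
np.set_printoptions(precision=1,suppress=True)
S=cloud("side",np.load("side0.npy"))
p,d=manip.camera("side"); S2=cloud("side",d)
for nm,A in(("before",S),("now",S2)):
    print(nm); print(A[186:203,200:220:1,2].round(0).astype(int))
print(manip.read_state()['wrist_force'],manip.read_state()['moment'])
cv2.imwrite("pics/side5.png",cv2.resize(p[150:230,160:260,::-1],None,fx=7,fy=7,interpolation=cv2.INTER_CUBIC))
E
```

```text
before
[[ 179  172  172  174  170  176  173  172  174  173  172  177  174  171
   175  171  175  171  173  177]
 [ 170  171  173  172  169  170  174  175  173  172  175  171  173  173
   179  175  175  175  175  172]
 [ 174  168  171 1316  172  172  173  172  173  173  177  169  169  172
   172  172  174  176  173  178]
 [ 173  171  172  173  177  174  173  174  174  172  172  169  175  175
   171  176  173  173  175  169]
 [ 176  173  173  182  181  167  175  178  183  183  185  176  169  172
   174  172  175  176  175  174]
 [ 173  174  172  172  172  170  182  186  184  183  187  184  178  174
   172  177  171  171  171  173]
 [ 172  167  173  174  173  177  183  184  190  186  183  183  180  179
   173  170  173  172  175  176]
 [ 178  173  175  167  176  175  184  183  186  183  184  186  180  180
   172  173  170  172  175  175]
 [ 177  172  172  178  180  176  185  182  187  186  187  186  175  172
   177  169  170  172  169  173]
 [ 179  179  175  172  173  173  173  181  183  179  179  174  179  176
   172  176  170  177  174  169]
 [ 176  174  175  175  176  180  174  174  
[... 1816 characters left out ...]
76
   171  175  176  173  175  170]
 [ 176  169  174  174  172  176  178  178  176  177  174  173  175  177
   172  172  172  173  168  175]
 [ 171  172  174  174  172  173  177  179  173  176  181  175  170  179
   170  171  176  171  172  171]
 [ 171  174  174  175  167  174  179  171  168  172  171  172  174  173
   176  170  170  178  172  172]
 [ 177  175  177  174  178  170  170  172  173  169  173  167  175  177
   170  177  171  173  174  173]
 [ 173  176  178  176  171  169  175  177  172  175  174  171  171  173
   170  172  167  170  173  168]
 [ 171  174  171  173  169  172  176  173  175  175  170  172  169  170
   174  170  171  170  168  162]]
[-6.8 -2.4 22.8] [-0.7  1.4 -0. ]
```

View pics/side5.png

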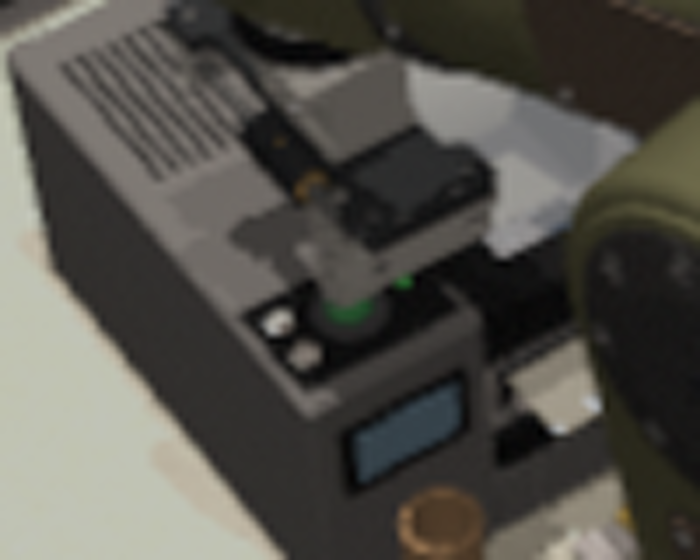

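```bash
python3 - <<'E'
from h import *
D=[];I=[]
for i in range(16):
    p,d=manip.camera("side"); D.append(d); I.append(p)
d=np.median(D,0); im=np.mean(I,0); np.save("side_press.npy",d)
A=cloud("side",d)
print(A[188:201,202:217,2].round(1))
g=im[...,1]-np.maximum(im[...,0],im[...,2]); print(g[188:201,202:217].astype(int))
print(proj("side",manip.read_state()['eef_pos']), proj("side",W(-108,70,176)), proj("side",W(-108,70,181)))
st()
E
```

```text
[[171.4 172.5 172.3 201.5 204.5 214.8 217.5 214.9 291.9 295.8 300.6 291.6
  289.3 286.3 286. ]
 [172.4 172.7 172.2 195.  198.7 208.4 213.4 210.7 287.5 290.7 289.9 286.9
  285.9 283.  280.2]
 [172.8 173.4 173.7 189.4 194.4 202.6 208.3 205.4 281.8 286.8 284.5 283.
  281.5 278.8 174.8]
 [174.7 173.  173.2 174.6 189.7 198.1 201.8 200.8 198.5 282.4 281.1 278.6
  172.9 173.8 174.2]
 [172.  173.1 173.  176.9 184.4 190.  197.6 195.7 192.5 189.8 176.8 176.5
  176.3 172.4 172.8]
 [174.2 173.3 176.  177.  180.1 184.4 193.4 191.2 178.8 179.3 178.9 175.7
  175.9 173.8 173. ]
 [174.6 173.5 177.3 176.5 179.5 180.2 180.2 179.8 180.1 179.8 177.3 176.5
  177.2 173.7 173.5]
 [174.4 174.  176.  175.9 176.3 179.1 178.6 180.  179.2 178.  175.7 176.5
  175.9 172.9 173.4]
 [172.6 173.2 174.6 176.9 175.  175.4 176.3 177.  176.  176.7 175.5 176.7
  173.8 173.7 173.5]
 [174.6 173.6 174.  174.3 176.8 177.2 176.2 175.2 176.6 175.7 175.3 174.
  173.1 173.3 172.3]
 [173.3 173.6 174.  172.9 173.3 174.6 176.5 175.4 174.3 172.7 173.  172.5
  173.  172.9 172.8]
 [175.2 175.8 173.4 173.6 172.7 172.4 172.8 173.7 172.8 1
[... 227 characters left out ...]
2]
 [-2 -1  0 -3 -3 -3 -3 -3 -3 -3 -3 -3 -3 -2 25]
 [ 0  0  0 -1 -2 -3 -3 -3 -3 -3 -3 -2 -2  0  6]
 [ 0  0  0  0  0 -1 -3 -3  0  4  6  3  0  0  0]
 [ 0  0  0  0 11 14  5  4 14 29 27  8 -1  0  0]
 [ 0  0  0  0 12 26 29 32 35 33 24  8 -1  0  0]
 [ 0  0 -1  0  4 19 28 30 30 23  8 -1  0  0  0]
 [-1  0  0 -1  0  2  8 10 11  5  0 -1  0  0  0]
 [ 0  0  0  0  0  0  0 -1 -1  0  0  0  0  0  0]
 [-2 -2 -2 -1  0  0  0  0  0  0  0  0  0  0  0]
 [-5 -6 -6 -4  0  0  0  0  0  0  0  0  0 -1 -1]
 [-6 -8 -8 -6  0  0  0  0  0  0  0 -1 -1 -2 -3]]
[209.71654693 192.28144961] [209.62188202 193.09590696] [209.50783078 192.10863031]
11.55 [-108.1   69.4  179.8] [-3.141e+00 -3.000e-03 -6.500e-02] [-7.4 -4.2 23.4] 0.6
```

With 16 frames taken together, the button top is at about 180 mm. It was about 184.5 mm when out, and the collar reads 176.5 mm. Nothing but the button is under the fingertips, and it resists 22 N where the spring needs 4 N, so it is at its end stop. Now I'll release it and retreat.

>>> arm_command(
  steps=[
    [0,[0,0,-0.5],0],
    [0,[0,0,-1.0],0],
    [0,[0,0,-2.0],0],
    [0,[0,0,-3.0],0],
    [0,[0,0,-4.0],0],
  ],
)

```text
clock: 11.97
eef_pos: [517.3, 96.6, 282.0]
eef_rot: [3.141, 0.004, -0.065]
wrist_force: [0.8, 0.9, -0.1]
finger_gap: 0.7
```

>>> arm_command(
  steps=[
    [0,[-4.0,0,-3.0],0],
    [0,[-4.0,0,-2.0],0],
    [0,[-4.0,0,0],0],
    [0,[-4.0,2.0,0],0],
    [0,[0,0,0],0],
  ],
)

```text
clock: 12.38
eef_pos: [364.9, 86.8, 327.5]
eef_rot: [-3.141, -0.003, -0.064]
wrist_force: [-0.3, -1.0, 0.8]
finger_gap: 0.3
```

```bash
python3 - <<'E'
from h import *
st()
D=[]
for i in range(10):
    p,d=manip.camera("side"); D.append(d)
A=cloud("side",np.median(D,0)); print(A[189:199,203:216,2].round(1))
cv2.imwrite("pics/side6.png",cv2.resize(p[80:240,130:330,::-1],None,fx=3.5,fy=3.5,interpolation=cv2.INTER_CUBIC))
p,d=manip.camera("top")
cv2.imwrite("pics/top6.png",p[:,:,::-1])
P=cloud("top",d); Q=P[60:185,190:310].reshape(-1,3); F=np.array([PF(q) for q in Q])
for lo,hi in ((-15,10),(-60,-30),(-100,-70),(-133,-110)):
  for a,b in ((-140,-125),(-100,-20),(20,90),(110,145)):
    g=F[(F[:,1]>lo)&(F[:,1]<hi)&(F[:,0]>a)&(F[:,0]<b)]; print(lo,hi,a,b,len(g),np.median(g[:,2]).round(1) if len(g) else None)
E
```

```text
12.38 [-261.2   50.3  327.5] [-3.141e+00 -3.000e-03 -6.400e-02] [-0.3 -1.   0.8] 0.3
[[173.  174.3 174.6 172.5 174.3 172.7 174.5 172.4 172.9 172.7 172.8 173.4
  173.8]
 [172.2 174.  173.  172.4 174.2 184.9 185.2 185.1 175.4 174.3 171.3 174.3
  172.5]
 [172.9 173.2 172.8 176.7 186.6 185.7 184.6 185.9 186.6 177.3 176.4 171.4
  174.8]
 [172.1 173.8 176.9 186.1 185.5 185.5 185.4 184.7 185.8 183.3 174.5 176.8
  173.3]
 [173.1 177.4 174.9 183.2 186.5 184.5 185.8 186.3 185.8 179.7 175.6 176.1
  174.4]
 [172.2 175.9 175.8 181.4 183.2 183.9 183.9 184.5 183.4 176.3 176.1 176.9
  172.6]
 [174.2 175.5 176.5 175.7 179.1 180.2 182.  180.5 177.6 174.2 177.  175.9
  173.7]
 [171.8 174.3 175.8 177.6 176.4 177.5 179.1 176.7 175.4 176.5 175.2 173.
  171.8]
 [174.3 172.8 174.5 176.5 177.3 175.5 177.4 176.  176.  177.  172.7 172.5
  172.8]
 [173.5 172.6 172.9 173.6 175.7 175.3 176.  175.2 172.3 172.7 172.1 173.7
  175.1]]
-15 10 -140 -125 53 171.8
-15 10 -100 -20 292 171.6
-15 10 20 90 253 171.3
-15 10 110 145 125 171.3
-60 -30 -140 -125 67 171.2
-60 -30 -100 -20 347 170.7
-60 -30 20 90 300 171.3
-60 -30 110 145 148 171.4
-100 -70 -140 -125 58 171.4
-100 -70 -100 -20 346 171.0
-100 -70 20 90 298 171.1
-100 -70 110 145 150 171.7
-133 -110 -140 -125 35 171.6
-133 -110 -100 -20 272 171.9
-133 -110 20 90 227 171.5
-133 -110 110 145 115 171.5
```

View pics/side6.png

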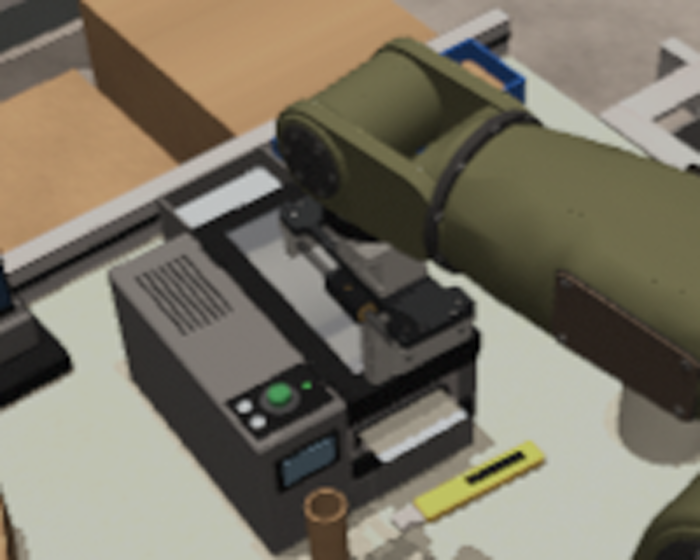

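View pics/top6.png

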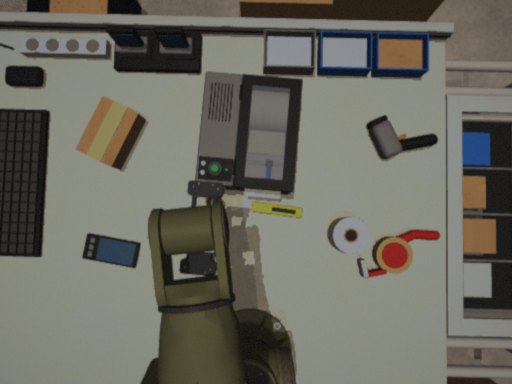

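The button is back out, reading 185.5 mm against about 180 mm when pressed, which matches its 5 mm travel. The cover reads flat at 171–172 mm all over. The loose things are where they were: core, knife (275,210), rolls, tape gun, scanner, carton and terminal.

```bash
python3 -c "
from cell import manip
print(manip.sign_off())"
```

```text
the job is handed in; nothing more can be done
None
```

I did all three steps in the order asked, using only the shut fingertips, and handed the job in at about 13 s on the clock.

- **Lever:** I pushed it towards the front past its tipping point. The next picture put its pad about 2 mm from the locked position. I did not measure it again once the cover was shut.
- **Cover:** I swung it over and pressed it down to a firm stop at about 17 N. The last check read it level at 171–172 mm over its whole area.
- **Feed button:** I pressed it to a firm stop at about 22 N. It read about 180 mm pressed in and 185.5 mm after release, which fits its 5 mm travel. These heights are about 4 mm above the ones given (181 mm when out, flush with the collar when in). I took the firm stop and the travel as the proof that it went fully in.
- **Surroundings:** in the last top picture the loose things looked to be where they started; the core was partly hidden by the arm there, but the side view shows it still standing. The arm stands clear of everything.

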